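# Stand the tipped oil bottle back in the row

## Task

The amber oil bottle with the yellow cap has tipped over in the wooden tray by the sink. Stand it upright again on its cork coaster, in the row with the two jars; set it down rather than dropping it, and leave the two jars standing where they are.

Things in the scene. Friction and masses are not known exactly. Their poses are not given: they have to be found in the camera images.
- bottle: the tipped amber glass oil bottle: square body 52 by 52 mm, straight up to 90 mm from its foot, then a neck with a yellow cap 26 mm wide; 120 mm long, about 0.25 kg. Origin: centre of its foot; z from foot to cap. Starts lying on the tray floor on a flat side, axis 26 mm above it, beyond the coaster, foot towards the row, cap pointing away from the robot (within about 35 degrees).
- place: fixed empty cork coaster, 76 mm diameter, 4 mm thick; origin: centre of its underside, on the tray floor 7 mm above the counter; z up, y along the row, x across it away from the robot. The row has 3 places 110 mm apart; the coaster is any of them. Fixed wooden tray 250 mm (x) by 380 mm (y), rims 18 mm above the counter; the row is 55 mm nearer the robot than its middle line.
- jar_blue: standing neighbour, not to be disturbed: cream-filled jar with blue lid, 58 mm in diameter, 98 mm tall. Origin: centre of its foot, z up.
- jar_red: standing neighbour, not to be disturbed: brown-filled jar with red lid, 58 mm in diameter, 98 mm tall. Origin: centre of its foot, z up.
There are look-alikes about, which are no part of the job. What is shaped like the bottle but pink or purple is not meant.

How it is judged (in metres and radians):
At the end, for the whole second after the job is handed in: The bottle stands released and at rest on the coaster, cap up, within 10 degrees of upright and within 20 mm of the coaster's centre; both jars still stand within 10 degrees of upright and within 20 mm of where they began (angle between each of bottle, jar_blue, jar_red's own z axis and vertical below 0.17 rad and horizontal distance between bottle and place below 0.02 m and z of bottle in the frame of place below 0.01 m and linear speed of bottle below 0.03 m/s and angular speed of bottle below 0.3 rad/s and distance of each of jar_blue, jar_red from where it was at the start of the episode below 0.02 m); the robot touches nothing.
It fails at once if a jar is knocked over (tilts more than 20 degrees) (angle between any of jar_blue, jar_red's own z axis and vertical above 0.35 rad).
It fails at once if the bottle is dropped onto its place (falls on the last 30 mm over the coaster faster than 0.7 m/s) (horizontal distance between bottle and place below 0.03 m and angle between bottle's own z axis and vertical below 0.6 rad and z of bottle in the frame of place below 0.03 m and linear speed of bottle above 0.7 m/s).
It also fails if it takes over 38 s, if anything falls off the work surface, if the arm or the gripper's body presses on something with over 40 N, if the wrist force passes 120 N, or if a joint passes its speed limit or range.

## Robot

A 6-joint arm with a two-finger parallel gripper is mounted at the origin on the work surface. World frame = base frame: x ahead of the robot, y to its left, z up, the work surface at z = 0. Lengths are in m, angles in degrees, forces in N, time in s.
With the tool pointing down it reaches from about 0.275 to 0.775 m from the base axis. Payload 14.6 kg.
Tool frame: the origin (TCP) lies at the very end of the fingers, on their centre line; the grasp point (between the pads) lies 19 mm behind it; z points along the fingers, y is the line along which they close (so a half turn about z gives the same grasp; the last joint's range is limited). The gripper opens to 85 mm and grips with 20 to 120 N. Pads are 22 mm wide; open, the fingers measure 114 mm over their backs; the gripper's body (76 mm by 85 mm) begins 54 mm behind the grasp point. The pads swing forward as they close: fully open they stand 13 mm farther back than shut.
Start: joints at [-73.012, 15.075, -2.767, 72.158, 0, 81.102], TCP at [0.229, -0.472, 0.231] pointing down, gripper open.
Joint ranges: [-151.79, 151.79], [-50.71, 97.33], [-67.44, 78.34], [-121.81, 120.89], [-77.56, 73.72], [-180, 180]. Speed limits (degrees/s): [108.29, 108.29, 147.25, 159.86, 180, 180].

## Interface

Orientations are given as [roll, pitch, yaw] about the fixed x, y, z axes, in that order (R = Rz(yaw) Ry(pitch) Rx(roll)).
In Python, from rig import get_obs, grab_frame, job_done gives the robot as it stands.
- The arm moves only by the tool send_rows, never from a script. Its arguments are lists of equal length, an entry for each row: "linear": the shift along the tool's x, y, z in cm, a list of three; "yaw": the turn about the tool's z in rad. A call has exactly 8 rows; each row is the pose to reach, as a shift and turn from the pose commanded when the call began, along the tool's axes at that moment; what a row does not reach only later rows make up. A row lasts 1/10 s, in which the tool goes at most 50 mm and 8.59 degrees, less where a joint would pass 70% of its speed; a pose out of reach is approached as far as the arm can. A call with a gripper value outside its range is refused whole. "jaw" is the finger opening in cm, from 0 to 8.54, set as the call begins (left out, the last holds). The fingers move at their own pace and stop on an object; "force" is the grip in N (left out, the last holds). Time passes only in rows, so rows that repeat a pose let the fingers close, or fill a call up. It gives the time, the measured TCP pose, the force, the opening and the grip force at its end, in the units of the state.
- get_obs(): the state, without advancing time (a new reading comes with each control period).
- grab_frame(name): name is "scene" or "top" or "wrist"; returns a dict with "image" (384x512x3 uint8, red, green, blue), "intrinsics" (3x3 intrinsics, pixels), "R" (3x3) and "t" (3): a world point X has camera coordinates R X + t. Camera axes: x right, y down, z forward; pixel columns grow to the right and rows downward; lengths in m; the calibration is good to about 2 mm. The wrist camera is an equidistant fisheye: a pixel r from the principal point sees the ray r / f radians off the axis. A picture is of the moment at which its call begins. There is no depth.
- job_done(): hands the job in; it is judged then, once.
The state is a dict: "t": time; "joint_pos": joint angles; "dq": joint speeds; "joint_torque": joint torques, N m; "ee_pos": TCP position; "ee_rot": TCP orientation; "ft_force": force on the tool from outside, world axes, zero at the start; "torque": the same for the moment, N m; "finger_gap": finger opening in m; "grasp_force": force on a finger pad.
Only numpy, scipy, OpenCV 4.12 (cv2) and the standard library are available. Lean on these libraries where they do the work, as an engineer would, in place of code of your own. Each camera call takes 0.05 s, during which the arm holds its last target. There are 200 camera calls.

## Working session

There is one attempt and no reset: what is moved stays moved. The work goes in short steps, Python scripts to look and compute and a tool call to move; the robot and the scene stay as the last step left them, time stands still between calls to the robot, and variables do not carry over. Pictures are saved under pics/ and viewed, at most 10 in all, crops included, and the job is handed in when it is done.

Besides the shell and the picture viewer there is one more tool, called after "Request:" by a JSON object that holds its "method" and its "body". send_rows: Moves the arm, as the interface text tells. Its arguments: {"type":"object","properties":{"linear":{"type":"array","items":{"type":"array","items":{"type":"number"}}},"yaw":{"type":"array","items":{"type":"number"}},"jaw":{"type":"number"},"force":{"type":"number"}},"required":["linear","yaw"]}

```bash
ls; mkdir -p pics
python3 - <<'E'
from rig import get_obs, grab_frame
import cv2, numpy as np, pickle
o=get_obs(); print({k:np.round(v,3).tolist() for k,v in o.items()})
ims=[]
for n in ("scene","top"):
    f=grab_frame(n); pickle.dump(f,open(n+".pkl","wb")); ims.append(f["image"]); print(n,np.round(f["intrinsics"],1).tolist(),np.round(f["R"],3).tolist(),np.round(f["t"],3).tolist())
cv2.imwrite("pics/scene.png",ims[0][...,::-1]);cv2.imwrite("pics/top.png",ims[1][...,::-1])
E
```

```text
pics
{'t': 0.0, 'joint_pos': [-73.01, 15.098, -2.803, 72.157, -0.0, 81.101], 'dq': [-0.004, -0.079, -0.057, 0.058, 0.004, 0.032], 'joint_torque': [0.008, -63.761, 38.457, 0.013, 0.0, 0.0], 'ee_pos': [0.229, -0.472, 0.231], 'ee_rot': [-179.942, -0.009, 25.889], 'ft_force': [-0.127, -0.116, -0.827], 'torque': [0.006, -0.071, -0.024], 'grasp_force': 0.0, 'finger_gap': 0.085}
scene [[477.7, 0.0, 256.9], [0.0, 477.7, 204.4], [0.0, 0.0, 1.0]] [[-0.765, 0.644, 0.014], [0.466, 0.568, -0.679], [-0.445, -0.512, -0.734]] [0.417, -0.236, 1.41]
top [[457.6, 0.0, 259.1], [0.0, 457.6, 194.6], [0.0, 0.0, 1.0]] [[-0.02, -1.0, 0.024], [-0.99, 0.016, -0.143], [0.142, -0.026, -0.989]] [0.0, 0.563, 0.988]
```

View pics/scene.png

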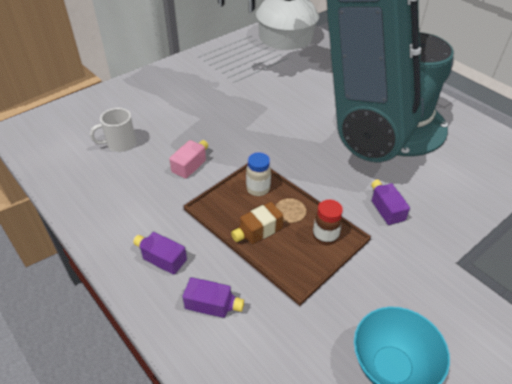

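View pics/top.png

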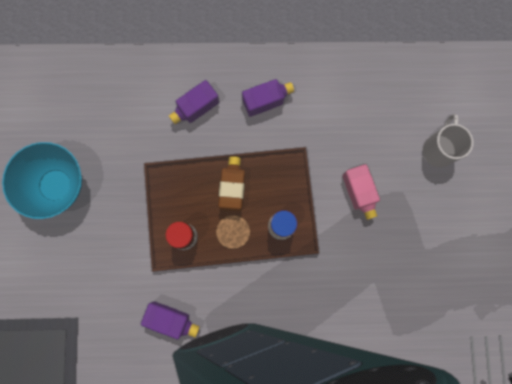

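The scene view shows the tray with two jars, the coaster at (291,210), and the amber bottle at (262,222), whose cap is at (238,235). The top view has the bottle body at (232,187), cap at (234,161), coaster at (233,232), red jar at (181,235) and blue jar at (283,225).

Bottle-shaped candidates in the top view are purple at (197,101), (265,97) and (166,320), pink at (362,187), and amber with a cream label at (232,187). Only the last is amber and lying in the tray, so it is the one meant.

```bash
cat > h.py <<'E'
import numpy as np, cv2, pickle
def ray(f,px):
    p=np.linalg.solve(f["intrinsics"],[px[0],px[1],1.]); R=np.array(f["R"]); return -R.T@f["t"], R.T@p
def plane(f,px,z):
    c,d=ray(f,px); return c+d*(z-c[2])/d[2]
def two(f,p,g,q):
    c,d=ray(f,p); e,h=ray(g,q); s=np.linalg.lstsq(np.c_[d,-h],e-c,rcond=None)[0]
    a,b=c+s[0]*d,e+s[1]*h; return (a+b)/2,np.linalg.norm(a-b)
def blob(f,lo,hi,box):
    h=cv2.cvtColor(f["image"],cv2.COLOR_RGB2HSV); m=cv2.inRange(h,lo,hi); k=np.zeros_like(m); x0,y0,x1,y1=box; k[y0:y1,x0:x1]=m[y0:y1,x0:x1]
    cs=cv2.findContours(k,cv2.RETR_EXTERNAL,cv2.CHAIN_APPROX_NONE)[0]; c=max(cs,key=cv2.contourArea); M=cv2.moments(c)
    return np.array([M["m10"],M["m01"]])/M["m00"],c
E
python3 - <<'E'
from h import *
T=pickle.load(open("top.pkl","rb"));S=pickle.load(open("scene.pkl","rb"))
ct,_=blob(T,(22,150,120),(32,255,255),(215,150,255,170)); cs,_=blob(S,(22,150,120),(32,255,255),(225,220,250,248))
print("cap",ct,cs,two(T,ct,S,cs),plane(T,ct,.037))
hsv=cv2.cvtColor(T["image"],cv2.COLOR_RGB2HSV); print(hsv[232,233],hsv[172,232],hsv[205,232],hsv[190,232],hsv[200,260])
for n,lo,hi,b,z in(("label",(15,30,170),(35,130,255),(210,170,255,205),.059),("coaster",(8,90,110),(22,200,255),(212,213,256,252),.011),("blue",(100,120,80),(125,255,255),(260,200,305,245),.105),("red",(0,150,80),(8,255,255),(160,215,200,255),.105)):
    c,k=blob(T,lo,hi,b); print(n,c,cv2.contourArea(k),cv2.minAreaRect(k),plane(T,c,z).round(4))
for p in((144,163),(306,149),(318,254),(153,270)): print("tray",plane(T,p,.018).round(3))
a=cv2.resize(T["image"][135:275,140:330],None,fx=4,fy=4,interpolation=cv2.INTER_CUBIC)
cv2.imwrite("pics/c1.png",a[...,::-1])
E
```

```text
cap [234.03988604 160.02279202] [238.12121212 239.48484848] (array([0.64589984, 0.04819093, 0.01860046]), np.float64(0.006198299264974748)) [0.64398724 0.04544495 0.037     ]
[ 14 114 132] [ 13 152 116] [ 12 158 121] [ 21  58 211] [  9 121  80]
label [230.91530551 189.26981246] 275.5 ((230.92623901367188, 189.3114776611328), (21.819114685058594, 14.214111328125), 5.19442892074585) [0.5733 0.0525 0.059 ]
coaster [232.61286255 232.31063472] 793.0 ((233.0, 233.0), (30.0, 34.0), 90.0) [0.4814 0.0514 0.011 ]
blue [283.55334072 223.18014027] 451.5 ((283.5, 223.0), (24.0, 23.0), 90.0) [ 0.4927 -0.0581  0.105 ]
red [178.42193706 234.21967614] 545.5 ((178.5, 234.0), (26.0, 27.0), 90.0) [0.4736 0.1604 0.105 ]
tray [0.644 0.253 0.018]
tray [ 0.672 -0.122  0.018]
tray [ 0.428 -0.141  0.018]
tray [0.4   0.229 0.018]
```

View pics/c1.png

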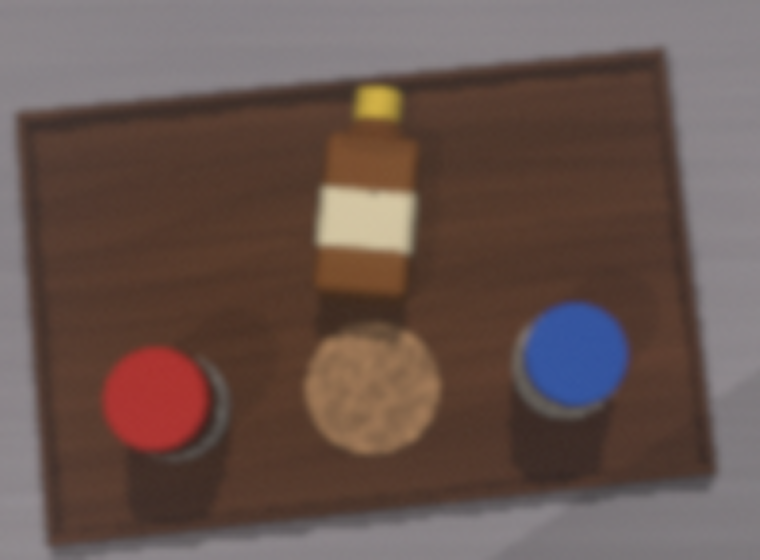

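The crop confirms the target: amber body with a cream label at crop (365,220), and a yellow cap at (378,103) near the far rim. The coaster is at (372,388). I'm moving in above it, with the tool yaw heading for about 175°.

Request:
{"method": "send_rows", "body": {"linear": [[4.2,-2.3,0],[8.4,-4.6,0],[12.6,-6.9,0],[16.8,-9.2,0],[21,-11.5,0],[25.2,-13.8,0],[29.4,-16.1,0],[33.6,-18.4,0]], "yaw": [-0.145,-0.29,-0.435,-0.58,-0.725,-0.87,-1.015,-1.16], "jaw": 8.5, "force": 20}}

```text
t: 0.9
ee_pos: [0.4518, -0.1582, 0.2312]
ee_rot: [-180.0, -0.0, 92.7]
ft_force: [2.6, -0.9, -0.2]
finger_gap: 0.0849
grasp_force: 0.0
```

```bash
cat > go.py <<'E'
import sys,numpy as np
from rig import get_obs
from scipy.spatial.transform import Rotation as Ro
o=get_obs(); x,y,z,yaw=map(float,sys.argv[1:5])
R=Ro.from_euler("xyz",o["ee_rot"],degrees=True).as_matrix()
print("t",round(o["t"],2),"pos",np.round(o["ee_pos"],4),np.round(o["ee_rot"],1),"F",np.round(o["ft_force"],1),"gap",round(float(o["finger_gap"]),4),o["grasp_force"])
print("shift cm",(R.T@(np.array([x,y,z])-o["ee_pos"])*100).round(2),"turn",round(-np.radians((yaw-o["ee_rot"][2]+180)%360-180),3))
E
python3 go.py .60 .05 .231 175
```

```text
t 0.9 pos [ 0.4518 -0.1582  0.2312] [-180.    -0.    92.7] F [ 2.6 -0.9 -0.2] gap 0.0849 0.0
shift cm [2.010e+01 1.578e+01 2.000e-02] turn -1.437
```

Request:
{"method": "send_rows", "body": {"linear": [[2.5,2,0.5],[5,4,1],[7.5,6,2],[10,8,3],[12.5,10,4],[15,12,5],[17.5,14,6.5],[20,15.8,8]], "yaw": [-0.145,-0.29,-0.435,-0.58,-0.725,-0.87,-1.015,-1.16]}}

```text
t: 1.7
ee_pos: [0.6015, 0.0474, 0.1505]
ee_rot: [-180.0, -0.0, 159.2]
ft_force: [0.6, -0.2, 0.7]
finger_gap: 0.0846
grasp_force: 0.0
```

```bash
python3 go.py .615 .0475 .13 175
```

```text
t 1.7 pos [0.6015 0.0474 0.1505] [-180.    -0.   159.2] F [ 0.6 -0.2  0.7] gap 0.0846 0.0
shift cm [-1.26  0.49  2.05] turn -0.277
```

Request:
{"method": "send_rows", "body": {"linear": [[-0.6,0.2,0],[-1.3,0.5,0],[-1.3,0.5,0],[-1.3,0.5,0],[-1.3,0.5,0],[-1.3,0.5,0],[-1.3,0.5,0],[-1.3,0.5,0]], "yaw": [-0.14,-0.277,-0.277,-0.277,-0.277,-0.277,-0.277,-0.277]}}

```text
t: 2.5
ee_pos: [0.6146, 0.0461, 0.1514]
ee_rot: [-180.0, 0.0, 174.6]
ft_force: [0.2, -0.3, 0.2]
finger_gap: 0.0851
grasp_force: 0.0
```

```bash
python3 - <<'E'
from rig import grab_frame
import cv2,pickle
f=grab_frame("wrist"); pickle.dump(f,open("w1.pkl","wb")); print(f["intrinsics"],f["R"].round(3),f["t"].round(3))
cv2.imwrite("pics/w1.png",f["image"][...,::-1])
E
python3 go.py .644 .0455 .022 175
```

```text
[[297.31863964   0.         258.65026079]
 [  0.         297.31863964 194.10012123]
 [  0.           0.           1.        ]] [[ 0.093  0.996  0.   ]
 [ 0.952 -0.089  0.294]
 [ 0.292 -0.027 -0.956]] [-0.104 -0.595  0.124]
t 2.55 pos [0.6147 0.0461 0.1514] [180.    0.  174.7] F [-1.   0.  -0.2] gap 0.0852 0.0
shift cm [-2.92  0.21 12.94] turn -0.006
```

View pics/w1.png

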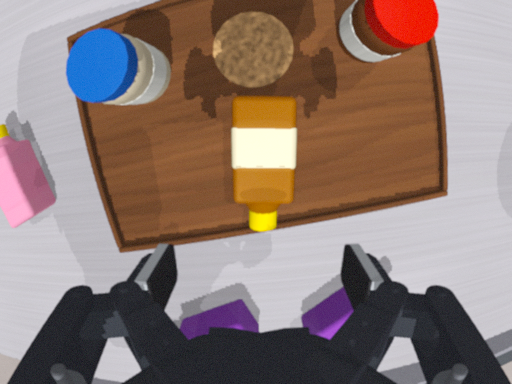

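The wrist view shows the bottle square to the tool: foot end at (264,97), cap at (263,218) next to the rim, coaster at (253,48). I'll measure it from here.

```bash
cat >> h.py <<'E'
def wray(f,px):
    K=f["intrinsics"]; d=np.array([px[0]-K[0,2],px[1]-K[1,2]]); r=np.hypot(*d); th=r/K[0,0]
    v=np.array([*(d/r*np.sin(th)),np.cos(th)]); R=np.array(f["R"]); return -R.T@f["t"],R.T@v
def wplane(f,px,z):
    c,d=wray(f,px); return c+d*(z-c[2])/d[2]
E
python3 - <<'E'
from h import *
f=pickle.load(open("w1.pkl","rb"))
for n,lo,hi,b,z in(("cap",(25,150,120),(35,255,255),(240,195,290,240),.04),("label",(18,5,190),(40,120,255),(222,120,305,175),.059),("amber",(10,200,90),(22,255,255),(222,85,305,215),.059),("coaster",(8,60,60),(22,170,255),(205,5,300,90),.011)):
    c,k=blob(f,lo,hi,b); q=k[:,0]; print(n,c.round(1),cv2.boundingRect(k),wplane(f,c,z).round(4))
    for i in(q[:,1].argmin(),q[:,1].argmax()): print("   ext",q[i],wplane(f,q[i],z).round(4))
for p,z in(((264,97),.059),((265,204),.059),((263,231),.033),((234,100),.059),((296,99),.059),((252,230),.018),((252,237),.018)): print(p,z,wplane(f,p,z).round(4))
E
```

```text
cap [262.3 221. ] (249, 211, 28, 21) [0.6437 0.0474 0.04  ]
   ext [250 211] [0.6329 0.0371 0.04  ]
   ext [259 231] [0.6535 0.0434 0.04  ]
label [263.5 147.6] (232, 127, 65, 42) [0.5737 0.0544 0.059 ]
   ext [233 127] [0.555 0.032 0.059]
   ext [234 168] [0.588  0.0292 0.059 ]
amber [263.3 189.2] (232, 169, 63, 44) [0.608  0.0511 0.059 ]
   ext [232 169] [0.5886 0.0275 0.059 ]
   ext [256 212] [0.6273 0.0433 0.059 ]
coaster [252.  47.] (205, 5, 95, 85) [0.4834 0.0528 0.011 ]
   ext [205   5] [0.4344 0.0124 0.011 ]
   ext [205  89] [0.5187 0.005  0.011 ]
(264, 97) 0.059 [0.5338 0.0584 0.059 ]
(265, 204) 0.059 [0.6209 0.0514 0.059 ]
(263, 231) 0.033 [0.657  0.0469 0.033 ]
(234, 100) 0.059 [0.5338 0.035  0.059 ]
(296, 99) 0.059 [0.5373 0.0832 0.059 ]
(252, 230) 0.018 [0.6616 0.0355 0.018 ]
(252, 237) 0.018 [0.6694 0.0348 0.018 ]
```

Request:
{"method": "send_rows", "body": {"linear": [[-1.5,0.2,2],[-2.9,0.4,5],[-2.9,0.4,8],[-2.9,0.4,10.5],[-2.9,0.4,12],[-2.9,0.4,12.9],[-2.9,0.4,12.9],[-2.9,0.4,12.9]], "yaw": [0,0,0,0,0,0,0,0], "jaw": 6}}

```text
t: 3.35
ee_pos: [0.6444, 0.0474, 0.023]
ee_rot: [180.0, 0.1, 174.7]
ft_force: [-0.1, 0.5, 0.5]
finger_gap: 0.0598
grasp_force: 0.0
```

Request:
{"method": "send_rows", "body": {"linear": [[0,0,0],[0,0,0],[0,0,0],[0,0,0],[0,0,0],[0,0,0],[0,0,0],[0,0,0]], "yaw": [0,0,0,0,0,0,0,0], "jaw": 2, "force": 20}}

```text
t: 4.15
ee_pos: [0.6445, 0.0474, 0.0229]
ee_rot: [180.0, 0.1, 174.7]
ft_force: [-0.0, -0.9, 6.1]
finger_gap: 0.0254
grasp_force: 20.7
```

Request:
{"method": "send_rows", "body": {"linear": [[0.1,0,-0.9],[0.4,0,-1.9],[1,0,-2.9],[1.8,0,-4.1],[2.8,0,-5.4],[4,0,-6.5],[5.1,0,-7.4],[5.1,0,-7.4]], "yaw": [0,0,0,0,0,0,0,0]}}

```text
t: 4.95
ee_pos: [0.5921, 0.0524, 0.0979]
ee_rot: [180.0, 0.1, 174.7]
ft_force: [0.9, 0.7, -2.1]
finger_gap: 0.0251
grasp_force: 20.3
```

```bash
python3 - <<'E'
from rig import grab_frame
import cv2,pickle
f=grab_frame("scene"); w=grab_frame("wrist"); pickle.dump((f,w),open("l1.pkl","wb"))
a=cv2.resize(f["image"][130:290,170:380],(630,480)); b=cv2.resize(w["image"],(0,0),fx=.5,fy=.5)
cv2.imwrite("pics/l1.png",a[...,::-1])
E
python3 go.py .482 .052 .14 174.7
```

```text
t 5.05 pos [0.5931 0.0522 0.0966] [180.    0.  174.7] F [ 0.2  0.7 -2.3] gap 0.0253 20.323870080570998
shift cm [11.06 -1.05 -4.35] turn -0.0
```

View pics/l1.png

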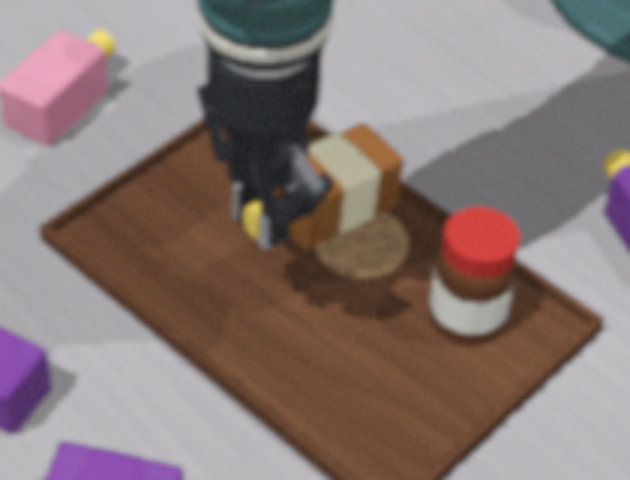

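The crop shows the bottle lifted but still horizontal: cap at (255,220) between the pads, foot at (370,150). The pads hold it against turning. I'll lay it down with the foot just beyond the coaster, take the cap by its very tip for less resistance, and tip it up with the foot edge against the coaster.

Request:
{"method": "send_rows", "body": {"linear": [[-1,0,1],[-2,0,2],[-3.3,0,3.2],[-4.3,0,4.4],[-4.3,0,5.6],[-4.3,0,6.6],[-4.3,0,7.3],[-4.3,0,7.3]], "yaw": [0,0,0,0,0,0,0,0]}}

```text
t: 5.85
ee_pos: [0.6356, 0.0483, 0.0227]
ee_rot: [-180.0, -0.0, 174.7]
ft_force: [-1.2, 0.3, -1.0]
finger_gap: 0.0254
grasp_force: 21.2
```

Request:
{"method": "send_rows", "body": {"linear": [[0,0,0],[0,0,0],[0,0,0],[0,0,0],[-0.4,0,0],[-0.9,0,0],[-1.2,0,0],[-1.2,0,0]], "yaw": [0,0,0,0,0,0,0,0], "jaw": 4}}

```text
t: 6.65
ee_pos: [0.6485, 0.047, 0.0232]
ee_rot: [-180.0, 0.0, 174.7]
ft_force: [-1.0, 0.3, 0.3]
finger_gap: 0.0399
grasp_force: 0.0
```

```bash
python3 - <<'E'
from rig import grab_frame
import cv2
a=grab_frame("wrist")["image"]
cv2.imwrite("pics/w2.png",a[...,::-1])
E
python3 go.py .6485 .0475 .022 174.7
```

```text
t 6.7 pos [0.6482 0.047  0.0231] [180.   -0.  174.7] F [-0.2 -0.9 -0.6] gap 0.0401 0.0
shift cm [-0.03  0.05  0.11] turn -0.0
```

View pics/w2.png

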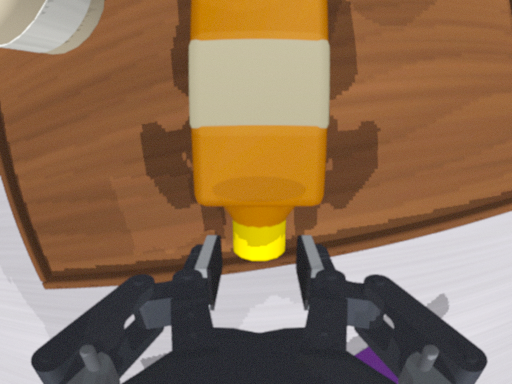

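The wrist view shows the cap at (260,240) centred between the pads, which now overlap only its tip. Closing, then lifting on the arc.

Request:
{"method": "send_rows", "body": {"linear": [[0,0,0],[0,0,0],[0,0,0],[0,0,0],[0,0,0],[0,0,-0.4],[0.1,0,-0.9],[0.2,0,-1.4]], "yaw": [0,0,0,0,0,0,0,0], "jaw": 2}}

```text
t: 7.5
ee_pos: [0.6459, 0.0473, 0.0377]
ee_rot: [-180.0, -0.0, 174.7]
ft_force: [-0.6, -0.4, -0.9]
finger_gap: 0.0245
grasp_force: 19.7
```

Request:
{"method": "send_rows", "body": {"linear": [[0.2,0,-0.5],[0.5,0,-1.2],[0.9,0,-2],[1.5,0,-2.9],[2.2,0,-3.8],[3,0,-4.6],[3.9,0,-5.4],[4.8,0,-6.1]], "yaw": [0,0,0,0,0,0,0,0]}}

```text
t: 8.3
ee_pos: [0.5975, 0.0518, 0.0991]
ee_rot: [180.0, 0.0, 174.7]
ft_force: [0.5, 0.2, -1.6]
finger_gap: 0.0242
grasp_force: 23.8
```

```bash
python3 - <<'E'
from rig import grab_frame
import cv2
w=grab_frame("wrist")["image"]; a=grab_frame("scene")["image"]
a=cv2.resize(a[150:270,190:360],(510,360)); b=cv2.resize(w[::2,::2],(256,192)); 
c=cv2.copyMakeBorder(b,0,168,0,0,cv2.BORDER_CONSTANT)
cv2.imwrite("pics/l2.png",cv2.hconcat([a,c])[...,::-1])
E
python3 go.py .6485 .0475 .022 174.7
```

```text
t 8.4 pos [0.5973 0.0519 0.0995] [180.    0.  174.7] F [ 0.4 -0.1 -1.7] gap 0.025 23.736810386180878
shift cm [-5.13  0.03  7.75] turn -0.0
```

View pics/l2.png

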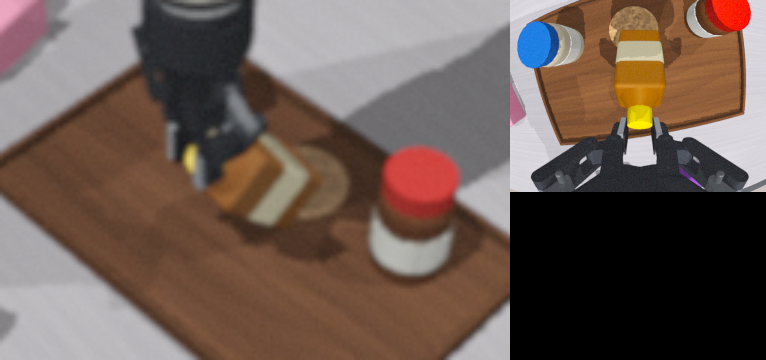

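The crop shows the bottle now swung to about 45°, with the foot down near the coaster edge at (270,215) and the cap held at (190,158). Continuing the arc.

Request:
{"method": "send_rows", "body": {"linear": [[0.8,0,-0.5],[1.6,0,-0.9],[2.4,0,-1.3],[3.2,0,-1.6],[4,0,-1.8],[4.8,0,-2],[5.5,0,-2.1],[5.5,0,-2.1]], "yaw": [0,0,0,0,0,0,0,0]}}

```text
t: 9.2
ee_pos: [0.5426, 0.057, 0.1196]
ee_rot: [180.0, -0.0, 174.7]
ft_force: [1.7, -0.1, 3.5]
finger_gap: 0.0244
grasp_force: 27.9
```

```bash
python3 - <<'E'
from rig import grab_frame
import cv2
w=grab_frame("wrist")["image"]; a=grab_frame("scene")["image"]; t=grab_frame("top")["image"]
a=cv2.resize(a[150:270,190:360],(510,360)); b=cv2.resize(w[::2,::2],(256,192)); t=cv2.resize(t[160:265,160:320],(256,168))
cv2.imwrite("pics/l3.png",cv2.hconcat([a,cv2.vconcat([b,t])])[...,::-1])
E
python3 go.py .482 .052 .14 174.7
```

```text
t 9.35 pos [0.5437 0.0568 0.1194] [180.    0.  174.7] F [1.1 0.2 5.6] gap 0.0249 27.987360656261444
shift cm [ 6.1  -1.05 -2.06] turn -0.0
```

View pics/l3.png

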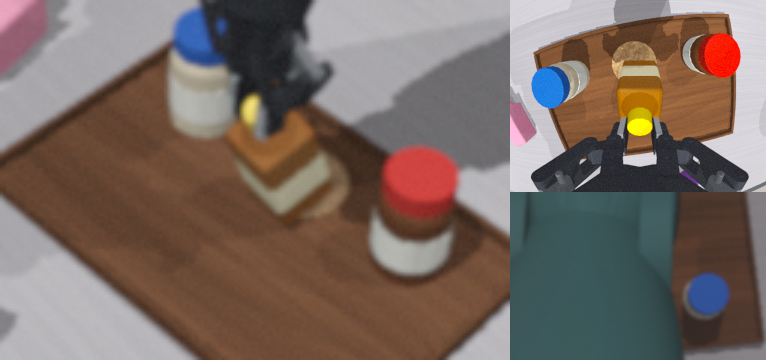

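The bottle now leans only about 20°, with the foot on the tray at the coaster's edge (crop (290,205)) and the cap at (250,112). I'll lift it clear, centre it sideways, and lower the far foot edge onto the coaster.

Request:
{"method": "send_rows", "body": {"linear": [[0,0,-0.7],[0,-0.2,-1.4],[0.2,-0.5,-2],[0.8,-0.8,-2],[1.5,-1,-2],[2,-1,-2],[2,-1,-2],[2,-1,-2]], "yaw": [0,0,0,0,0,0,0,0]}}

```text
t: 10.15
ee_pos: [0.5225, 0.0488, 0.1393]
ee_rot: [180.0, 0.0, 174.7]
ft_force: [-0.8, 0.2, -2.7]
finger_gap: 0.0247
grasp_force: 27.4
```

```bash
python3 - <<'E'
from h import *
from rig import grab_frame
f=grab_frame("wrist"); pickle.dump(f,open("w3.pkl","wb"))
for n,lo,hi,b in(("cap",(25,150,120),(35,255,255),(200,150,330,300)),("label",(18,5,120),(40,130,255),(200,90,330,220)),("amber",(8,180,60),(22,255,255),(200,60,330,260)),("coaster",(8,60,60),(22,170,255),(170,30,350,150))):
    c,k=blob(f,lo,hi,b); print(n,c.round(1),cv2.boundingRect(k))
E
python3 go.py .482 .052 .14 174.7
```

```text
cap [258.6 242.8] (234, 215, 50, 56)
label [258.8 138.4] (218, 127, 83, 27)
amber [258.5 187.6] (212, 150, 94, 89)
coaster [266.  104.7] (170, 56, 180, 94)
t 10.2 pos [0.5227 0.0488 0.1393] [180.    0.  174.7] F [-0.  -0.5 -2.2] gap 0.0247 27.396769523620605
shift cm [ 4.08 -0.06 -0.07] turn -0.0
```

Run:
```python
from h import *
f=pickle.load(open("w3.pkl","rb"))
R,t=np.array(f["R"]),f["t"]
def proj(X):
    v=R@X+t; th=np.arctan2(np.hypot(*v[:2]),v[2]); d=v[:2]/np.hypot(*v[:2]); return f["intrinsics"][[0,1],[2,2]]+f["intrinsics"][0,0]*th*d
p=np.array([.5227,.0488,.1493]); a=np.radians(174.7); u=np.array([np.cos(a),np.sin(a),0]); z=np.array([0,0,1.])
for g in (0,5,10,15,20,25,30):
    s,c=np.sin(np.radians(g)),np.cos(np.radians(g))
    foot=s*u-c*z; n=c*u+s*z
    print(g,[proj(p+foot*d+n*.026).round(0).tolist() for d in(.058,.093,.115,.025)], "far foot edge",(p+foot*.115-n*.026).round(3),"foot c",(p+foot*.115).round(3))
```

```text
0 [[258.0, 181.0], [258.0, 169.0], [258.0, 164.0], [258.0, 196.0]] far foot edge [0.549 0.046 0.034] foot c [0.523 0.049 0.034]
5 [[258.0, 174.0], [258.0, 160.0], [258.0, 153.0], [258.0, 193.0]] far foot edge [0.539 0.047 0.032] foot c [0.513 0.05  0.035]
10 [[258.0, 168.0], [258.0, 151.0], [258.0, 142.0], [258.0, 191.0]] far foot edge [0.528 0.048 0.032] foot c [0.503 0.051 0.036]
15 [[258.0, 162.0], [258.0, 141.0], [258.0, 131.0], [258.0, 190.0]] far foot edge [0.518 0.049 0.031] foot c [0.493 0.052 0.038]
20 [[258.0, 157.0], [258.0, 132.0], [258.0, 120.0], [258.0, 189.0]] far foot edge [0.508 0.05  0.032] foot c [0.484 0.052 0.041]
25 [[258.0, 152.0], [258.0, 123.0], [258.0, 110.0], [258.0, 188.0]] far foot edge [0.498 0.051 0.034] foot c [0.474 0.053 0.045]
30 [[258.0, 147.0], [258.0, 115.0], [258.0, 99.0], [258.0, 188.0]] far foot edge [0.488 0.052 0.037] foot c [0.465 0.054 0.05 ]
```

The fit puts the tilt at about 23° from upright, hanging free (label rows 127–154). Next I set the far foot edge on the coaster and draw the cap back over it.

Request:
{"method": "send_rows", "body": {"linear": [[-0.6,0,0.8],[-0.6,0,1.6],[-0.6,0,2.2],[0,0,2.2],[0.8,0,2.2],[1.6,0,2.2],[2.4,0,2.2],[2.4,0,2.2]], "yaw": [0,0,0,0,0,0,0,0]}}

```text
t: 11.0
ee_pos: [0.4984, 0.051, 0.1172]
ee_rot: [180.0, 0.0, 174.7]
ft_force: [0.6, -0.3, 5.6]
finger_gap: 0.0243
grasp_force: 33.2
```

```bash
cat > tilt.py <<'E'
from h import *
from rig import grab_frame,get_obs
f=grab_frame("wrist"); R,t=np.array(f["R"]),f["t"]; o=get_obs()
c,k=blob(f,(18,5,120),(40,130,255),(200,100,330,230)); x,y,w,h=cv2.boundingRect(k); print("label",c.round(1),(x,y,w,h))
def proj(X):
    v=R@X+t; th=np.arctan2(np.hypot(*v[:2]),v[2]); d=v[:2]/np.hypot(*v[:2]); return f["intrinsics"][[0,1],[2,2]]+f["intrinsics"][0,0]*th*d
p=np.array(o["ee_pos"])+[0,0,.01]; a=np.radians(174.7); u=np.array([np.cos(a),np.sin(a),0]); z=np.array([0,0,1.])
for g in range(-10,30,4):
    s,cc=np.sin(np.radians(g)),np.cos(np.radians(g)); foot=s*u-cc*z; n=cc*u+s*z
    print(g,[proj(p+foot*d+n*.026).round(0)[1] for d in(.058,.093)],"foot c",(p+foot*.115).round(3))
E
python3 tilt.py; python3 go.py .482 .052 .116 174.7
```

```text
label [261.6 162.4] (219, 148, 84, 30)
-10 [np.float64(195.0), np.float64(189.0)] foot c [0.519 0.049 0.014]
-6 [np.float64(189.0), np.float64(181.0)] foot c [0.511 0.05  0.013]
-2 [np.float64(184.0), np.float64(174.0)] foot c [0.503 0.051 0.012]
2 [np.float64(179.0), np.float64(166.0)] foot c [0.495 0.051 0.012]
6 [np.float64(174.0), np.float64(158.0)] foot c [0.487 0.052 0.013]
10 [np.float64(169.0), np.float64(151.0)] foot c [0.479 0.053 0.014]
14 [np.float64(164.0), np.float64(143.0)] foot c [0.471 0.054 0.016]
18 [np.float64(159.0), np.float64(136.0)] foot c [0.464 0.054 0.018]
22 [np.float64(155.0), np.float64(129.0)] foot c [0.456 0.055 0.021]
26 [np.float64(151.0), np.float64(122.0)] foot c [0.449 0.056 0.024]
t 11.05 pos [0.4989 0.051  0.1173] [180.    0.  174.7] F [ 0.6 -0.5  5.1] gap 0.0243 33.20233225822449
shift cm [ 1.69 -0.05  0.13] turn -0.0
```

It's turning: roughly 10° is left. Continuing back and settling down.

Request:
{"method": "send_rows", "body": {"linear": [[0.4,0,0],[0.8,0,0],[1.2,0,0],[1.6,0,0.1],[1.6,0,0.2],[1.6,0,0.3],[1.6,0,0.3],[1.6,0,0.3]], "yaw": [0,0,0,0,0,0,0,0]}}

```text
t: 11.85
ee_pos: [0.4839, 0.0524, 0.1162]
ee_rot: [-180.0, 0.2, 174.7]
ft_force: [-3.9, 0.3, 31.6]
finger_gap: 0.0247
grasp_force: 35.8
```

```bash
python3 tilt.py; python3 go.py .482 .052 .116 174.7
python3 - <<'E'
from rig import grab_frame
import cv2
w=grab_frame("wrist")["image"]; a=grab_frame("scene")["image"]
a=cv2.resize(a[140:260,200:350],(450,360)); b=cv2.resize(w[:,100:420],(300,360))
cv2.imwrite("pics/l4.png",cv2.hconcat([a,b])[...,::-1])
E
```

```text
label [258.4 166.8] (219, 160, 81, 20)
-10 [np.float64(194.0), np.float64(188.0)] foot c [0.504 0.051 0.013]
-6 [np.float64(188.0), np.float64(180.0)] foot c [0.496 0.051 0.012]
-2 [np.float64(183.0), np.float64(173.0)] foot c [0.488 0.052 0.011]
2 [np.float64(178.0), np.float64(165.0)] foot c [0.48  0.053 0.011]
6 [np.float64(173.0), np.float64(157.0)] foot c [0.472 0.053 0.012]
10 [np.float64(168.0), np.float64(150.0)] foot c [0.464 0.054 0.013]
14 [np.float64(163.0), np.float64(142.0)] foot c [0.456 0.055 0.015]
18 [np.float64(158.0), np.float64(135.0)] foot c [0.448 0.056 0.017]
22 [np.float64(154.0), np.float64(128.0)] foot c [0.441 0.056 0.02 ]
26 [np.float64(150.0), np.float64(121.0)] foot c [0.434 0.057 0.023]
t 11.9 pos [0.4839 0.0524 0.1163] [180.    0.2 174.7] F [-3.7 -0.2 32.2] gap 0.0249 35.76555669307709
shift cm [ 0.18 -0.05  0.02] turn -0.0
```

View pics/l4.png

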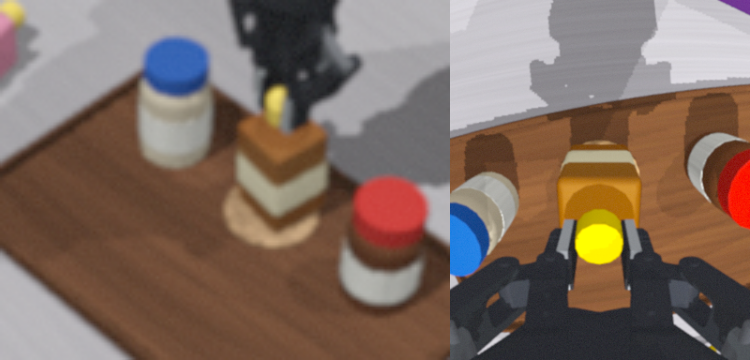

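The crop shows the bottle upright on the coaster between the two standing jars, with the gripper pressing down at 32 N. I'll ease that off, then measure the centring.

Request:
{"method": "send_rows", "body": {"linear": [[0,0,-0.1],[0,0,-0.2],[0,0,-0.2],[0,0,-0.2],[0,0,-0.2],[0,0,-0.2],[0,0,-0.2],[0,0,-0.2]], "yaw": [0,0,0,0,0,0,0,0]}}

```text
t: 12.8
ee_pos: [0.4828, 0.0524, 0.1165]
ee_rot: [180.0, 0.0, 174.7]
ft_force: [-0.4, -0.1, 8.1]
finger_gap: 0.0249
grasp_force: 33.4
```

```bash
python3 tilt.py|head -1; python3 go.py .482 .052 .116 174.7
python3 - <<'E'
from h import *
from rig import grab_frame
S0=pickle.load(open("scene.pkl","rb")); f=grab_frame("scene")
c0,k0=blob(S0,(8,60,130),(22,170,255),(275,195,310,225)); print("coaster before",c0,plane(S0,c0,.011).round(4),cv2.boundingRect(k0))
h=cv2.cvtColor(f["image"],cv2.COLOR_RGB2HSV)
amb=cv2.inRange(h,(8,165,60),(20,255,220)); lab=cv2.inRange(h,(18,20,150),(40,140,255))
for n,m in(("amber",amb),("label",lab)):
    q=np.argwhere(m[165:225,270:312])+[165,270]
    for i in(q[:,0].argmax(),q[:,1].argmin(),q[:,1].argmax()): print(n,q[i][::-1])
q=q=np.argwhere(amb[165:225,270:312])+[165,270]; lo=q[q[:,0].argmax()][::-1]; print("near foot corner",plane(f,lo+[0,.5],.011).round(4))
a=np.radians(-5.3); ux=np.array([np.cos(a),np.sin(a)]); uy=np.array([-ux[1],ux[0]])
print("foot centre if that corner",plane(f,lo+[0,.5],.011)[:2]-.026*ux-.026*uy)
E
```

```text
label [258.9 167.1] (221, 160, 78, 19)
t 12.85 pos [0.4828 0.0524 0.1165] [180.    0.  174.7] F [-0.5 -0.5 10.1] gap 0.0249 33.36263716220856
shift cm [ 0.07 -0.05  0.05] turn -0.0
coaster before [290.23587943 209.59233246] [0.4851 0.0539 0.011 ] (275, 198, 32, 25)
amber [291 214]
amber [279 180]
amber [307 185]
label [291 210]
label [280 192]
label [307 196]
near foot corner [0.4945 0.0667 0.011 ]
foot centre if that corner [0.46620333 0.04323004]
```

The bottle axis should be near (0.477, 0.053), because the cap sits 6 mm off the pad centre. That is within tolerance of the coaster at (0.483, 0.053). Releasing, then going straight up.

Request:
{"method": "send_rows", "body": {"linear": [[0,0,0],[0,0,0],[0,0,0],[0,0,0],[0,0,0],[0,0,0],[0,0,0],[0,0,0]], "yaw": [0,0,0,0,0,0,0,0], "jaw": 5}}

```text
t: 13.7
ee_pos: [0.4828, 0.0524, 0.1163]
ee_rot: [-180.0, 0.0, 174.7]
ft_force: [-0.6, -0.2, 0.2]
finger_gap: 0.0499
grasp_force: 0.0
```

Request:
{"method": "send_rows", "body": {"linear": [[0,0,-0.5],[0,0,-1.5],[0,0,-3],[0,0,-5],[0,0,-7],[0,0,-9],[0,0,-10],[0,0,-10]], "yaw": [0,0,0,0,0,0,0,0]}}

```text
t: 14.5
ee_pos: [0.4834, 0.0524, 0.2176]
ee_rot: [180.0, 0.1, 174.7]
ft_force: [-0.2, -0.1, 0.8]
finger_gap: 0.0503
grasp_force: 0.0
```

```bash
python3 - <<'E'
from h import *
from rig import grab_frame
f=grab_frame("wrist"); s=grab_frame("scene")
c,k=blob(f,(25,150,120),(35,255,255),(180,100,340,330)); print("cap",c,cv2.boundingRect(k),wplane(f,c,.131).round(4))
for n,lo,hi,b in(("blue",(100,120,80),(125,255,255),(235,140,280,190)),("red",(0,150,80),(8,255,255),(310,190,350,230))):
    for g in(pickle.load(open("scene.pkl","rb")),s):
        c,k=blob(g,lo,hi,b); print(n,plane(g,c,.105).round(4))
a=cv2.resize(s["image"][140:260,200:350],(450,360)); b=cv2.resize(f["image"][:,100:420],(300,360))
cv2.imwrite("pics/l5.png",cv2.hconcat([a,b])[...,::-1])
E
python3 go.py .482 .052 .2 174.7
```

```text
cap [258.65145985 184.65287916] (243, 168, 32, 34) [0.4711 0.0542 0.131 ]
blue [ 0.5019 -0.0489  0.105 ]
blue [ 0.5018 -0.0486  0.105 ]
red [0.4867 0.1693 0.105 ]
red [0.4862 0.1693 0.105 ]
t 14.6 pos [0.4826 0.0524 0.2159] [180.   -0.  174.7] F [-0.3 -0.3 -0.2] gap 0.05 0.0
shift cm [ 0.06 -0.05  1.59] turn -0.0
```

View pics/l5.png

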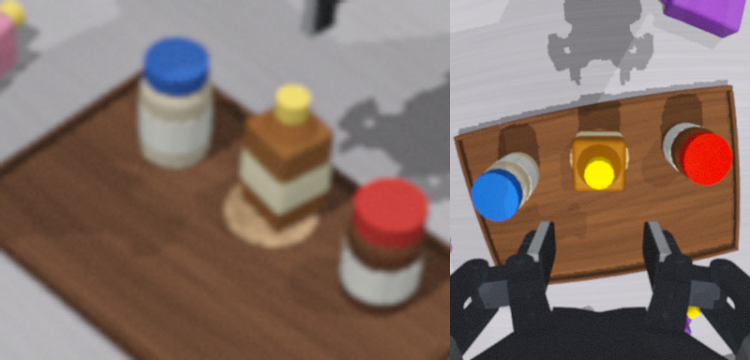

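The last crop shows the bottle upright and released on the coaster, with its cap at (292,103). Both jars are unmoved (under 1 mm by measurement), and the gripper is clear. The bottle is about 10 mm from the coaster's centre, inside the 20 mm limit. Handing in.

```bash
python3 -c "
from rig import job_done
print(job_done())"
```

```text
the job is handed in; nothing more can be done
None
```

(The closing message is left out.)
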